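# Discharge a test jig with the hook stick

## Task

Take the insulated hook stick out of its stand, reach over the clear shield of the test jig with it, and draw the red spring lever towards you until it is hard against its stop; keep it there for two seconds with a steady pull of about 8 newtons, and never pull on it with more than 14. Ease the lever back without letting it snap, lift the hook out and put the stick back fully down in its stand, hook pointing as before. Only the stick may touch the lever; do not bump the shield and leave the other things where they are.

Things in the scene. Friction and masses are not known exactly. Their poses are not given: they have to be found in the camera images.
- stick: Bent hook stick, loose, 0.13 to 0.2 kg, rigid, upright in its stand. Origin: foot of its stem; z up, x to the hook. Square grey stem 16 mm wide (lowest 10 mm: 10 mm wide), black collar 36 x 36 mm at z = 30 to 36 mm, orange grip 24 x 24 mm at z = 36 to 96 mm. A yellow rod, 10 mm thick, leaves the grip along +x, axis at z = 42 mm, turns down at x = 120 mm and ends at z = -21 mm.
- stick_grip (a point): middle of the part of the orange grip to hold: 70 mm above the foot of the stem, on its axis.
- hook_end (a point): lowest point of the hook's tip, at (120, 0, -21) mm in the stick's frame.
- holder: Stand, fixed: black block 60 x 60 x 62 mm on a steel foot 90 x 75 x 6 mm. Origin: centre of its underside, z up. In the middle of its top a square hole, 20 mm wide, 36 mm deep, sides along x and y. With the stick in it the collar sits on the top: the stick's origin is 32 mm above the stand's, axes alike (hook to the stand's +x).
- jig: Test jig, fixed: grey base 170 x 150 x 30 mm, and along its rear a blue case, from x = 45 to 85 mm, up to z = 101 mm (posts to 117 mm). Origin: centre of the base's underside; its front faces -x, z up. In the well stands the lever's red paddle: 8 mm thick in x, 36 mm wide in y, z = 46 to 80 mm. At rest its middle is at y = 0 and x = -6 to 6 mm: its rail plate is clamped differently on each jig.
- shield: Clear shield with a yellow rim, fixed on the jig, same frame as the jig: a front wall 6 mm thick with its middle at x = -62 mm and two side walls with their middles at y = -67 and 67 mm, all up to z = 98 mm. Together with the blue case they make a well round the lever, open at the top. It stands a touch of up to 5 N.
- lever (a joint): Travel of the paddle in m: 0 at rest, up to a hard stop at 0.028, along the jig's -x (counted from its rest, wherever that is). A spring draws it back: 1 N at the start, 3 N just before the stop; let go, it snaps back faster than the allowed 0.2 m/s. It works only while within 2 mm of the stop and pulled by the hook with 5 to 11 N, for 1.5 s without a break. More than 14 N breaks it.
- loupe: Black loupe, 41 mm across, 36 mm high, loose bystander. Origin: centre of its underside.
- solder_spool: Spool, 56 mm across, 45 mm high, black flanges, loose bystander. Origin: centre of its underside.
- multimeter: Orange multimeter, 145 x 70 x 43 mm, loose bystander, lying. Origin: centre of its underside.
Not all that is in view belongs to the job. What is shaped like the stick but blue is not meant.

How it is judged:
On the way, in this order (a step that is already met when the one before it is completed fails the run):
1. the stick is lifted clear out of its stand (z of stick in the frame of holder above 0.066 m), for 0.1 s.
2. the lever is held at its stop (within 2 mm) by the stick with a pull of 5 to 11 N for 1.5 s (value of joint lever above 0.026 m and contact force between stick and lever between 5 and 11 N), for 1.5 s.
3. the lever is back at rest (within 2 mm) and the hook is off it, lifted above the shield (value of joint lever below 0.002 m and z of hook_end in the frame of jig above 0.098 m), for 0.1 s.
At the end, for the whole second after the job is handed in: The stick stands fully down in its stand (collar within 3 mm of the top, stem within 5 mm of the middle, upright within 0.1 rad, hook towards the stand's +x), at rest, and the lever is back at rest within 2 mm (x of stick in the frame of holder between -0.005 and 0.005 m and y of stick in the frame of holder between -0.005 and 0.005 m and z of stick in the frame of holder below 0.035 m and angle between stick's own z axis and vertical below 0.1 rad and x of hook_end in the frame of holder above 0.1 m and linear speed of stick below 0.02 m/s and value of joint lever below 0.002 m); the robot touches nothing.
It fails at once if the stick pulls or presses on the lever with more than 14 N (contact force between stick and lever above 14 N).
It fails at once if the lever snaps back (faster than 0.2 m/s) (velocity of joint lever below -0.2 m/s).
It fails at once if the robot itself touches the lever (contact force between any of the arm, the fingers and lever above 0.5 N).
It fails at once if the shield is bumped with more than 5 N (contact force between anything else and shield above 5 N).
It fails at once if a bystander is moved by more than 15 mm (distance of any of loupe, solder_spool, multimeter from where it was at the start of the episode above 0.015 m).
It also fails if it takes over 72 s, if anything falls off the work surface, if the arm or the gripper's body presses on something with over 40 N, if the wrist force passes 120 N, or if a joint passes its speed limit or range.

## Robot

A 7-joint arm with a two-finger parallel gripper is mounted at the origin on a cart in front of the work surface, level with it; the furniture and walls round the work are solid. World frame = base frame: x ahead of the robot, y to its left, z up, the work surface at z = 0. Lengths are in m, angles in rad, forces in N, time in s.
With the tool pointing down it reaches from about 0.35 to 0.9 m from the base axis. Payload 8.1 kg.
Tool frame: the origin (TCP) lies at the very end of the fingers, on their centre line; the grasp point (between the pads) lies 19 mm behind it; z points along the fingers, y is the line along which they close (so a half turn about z gives the same grasp; the last joint's range is limited). The gripper opens to 85 mm and grips with 20 to 120 N. Pads are 22 mm wide; open, the fingers measure 114 mm over their backs; the gripper's body (76 mm by 85 mm) begins 54 mm behind the grasp point. The pads swing forward as they close: fully open they stand 13 mm farther back than shut.
Start: joints at [-1.204, 0.434, 0.025, 1.573, -0.012, 1.134, -0.075], TCP at [0.283, 0.557, 0.231] pointing down, gripper open.
Joint ranges: [-2.62, 2.62], [-0.44, 2.09], [-1.27, 1.32], [0.08, 2.57], [-1.32, 4.46], [0.12, 2], [-2.74, 2.74]. Speed limits (rad/s): [2.22, 2.22, 3.01, 3.01, 3.14, 3.14, 3.14].

## Interface

Orientations are given as a rotation vector (axis times angle).
In Python, from bench import arm gives the robot as it stands.
- The arm moves only by the tool apply_moves, never from a script. Its argument "motion" is a list of rows, each a list of 3 entries, a list of its own where there are three numbers: the shift along the tool's x, y, z in cm, then the turn, a rotation vector about the tool's x, y, z in rad, then the opening, from 0 (shut) to 1 (fully open). A call has 1 to 12 rows; each row shifts and turns the commanded pose from where the row before left it, along the tool's axes as they then stand; what a row does not reach is not made up. A row lasts 1/10 s, in which the tool goes at most 50 mm and 8.59 degrees, less where a joint would pass 70% of its speed; a pose out of reach is approached as far as the arm can. A call is refused whole if a number of a shift passes 5 or a number of a turn 0.15, either way. A call with a gripper value outside its range is refused whole. The fingers move at their own pace and stop on an object; "squeeze" is the grip in N (left out, the last holds). Time passes only in rows, so rows that do not move let the fingers close. It gives the time, the measured TCP pose, the force, the opening and the grip force at its end, in the units of the state.
- arm.observe(): the state, without advancing time (a new reading comes with each control period).
- arm.read_camera(name): name is "side" or "top"; returns the picture (480x640x3 uint8, red, green, blue); there is no depth.
- arm.camera_params(name): a dict with "mtx" (3x3 intrinsics, pixels), "k1" (the pictures are not rectified: a ray, as slopes to the right and down, at radius r is drawn at 1 + k1 r^2 times it, then the intrinsics apply), "R" (3x3) and "t" (3): a world point X has camera coordinates R X + t. Camera axes: x right, y down, z forward; pixel columns grow to the right and rows downward; lengths in m; the calibration is good to about 2 mm. A picture is of the moment at which its call begins. camera_params takes no time and is no camera call.
- arm.sign_off(): hands the job in; it is judged then, once.
Trained networks look in the newest picture that a camera, given by its name, has taken for a name from the list of things; names that differ only in an ending like _2 or _b are one class to them, and where a whole thing is asked for, a point or a joint stands for the part that bears it (a point fixed in the world has none). Each returns a list of dicts, best first, with "conf" (0 to 1); they miss things now and then, are a little off and sometimes report something else, mostly with a low value. They report only what shows in the picture. A call takes as long as a camera call. They do not tell look-alikes from the thing itself.
- arm.recognise(thing, camera): "point" ([x, y, z] in m, in the coordinates of the camera as it stood for that picture, good to about 4 mm: the middle of the surface that is visible of it).
The state is a dict: "clock": time; "qpos": joint angles; "dq": joint speeds; "tau": joint torques, N m; "eef_pos": TCP position; "tcp_rot": TCP orientation; "wrist_force": force on the tool from outside, world axes, zero at the start; "ft_torque": the same for the moment, N m; "grip_width": finger opening in m; "grip_force": force on a finger pad.
Only numpy, scipy, OpenCV 4.12 (cv2) and the standard library are available. Lean on these libraries where they do the work, as an engineer would, in place of code of your own. Each camera call takes 0.05 s, during which the arm holds its last target. There are 200 camera calls.

## Working session

There is one attempt and no reset: what is moved stays moved. The work goes in short steps, Python scripts to look and compute and a tool call to move; the robot and the scene stay as the last step left them, time stands still between calls to the robot, and variables do not carry over. Pictures are saved under pics/ and viewed, at most 10 in all, crops included, and the job is handed in when it is done.

Besides the shell and the picture viewer there is one more tool, called after "Emit:" as name([rows], argument=value, ...), one row to a line, values as JSON. apply_moves: Moves the arm, as the interface text tells. Its arguments: {"type":"object","properties":{"motion":{"type":"array"},"squeeze":{"type":"number"}},"required":["motion"]}

```bash
mkdir -p pics; ls; cat > h.py <<'E'
import numpy as np, cv2
from bench import arm
def cam(n):
    p=arm.camera_params(n); return np.array(p["mtx"]),p["k1"],np.array(p["R"]),np.array(p["t"])
def proj(n,X):
    K,k1,R,t=cam(n); c=np.atleast_2d(X)@R.T+t; s=c[:,:2]/c[:,2:]; r2=(s**2).sum(1,keepdims=True)
    s=s*(1+k1*r2); return s@K[:2,:2].T+K[:2,2]
def ray(n,uv):
    K,k1,R,t=cam(n); u=cv2.undistortPoints(np.array([[uv]],float),K,np.array([k1,0,0,0.]))[0,0]
    return -R.T@t, R.T@np.array([u[0],u[1],1.])
def atz(n,uv,z):
    o,d=ray(n,uv); return o+d*(z-o[2])/d[2]
def tri(a,b):  # list of (origin,dir)
    A=np.zeros((3,3));B=np.zeros(3)
    for o,d in (a,b):
        d=d/np.linalg.norm(d);P=np.eye(3)-np.outer(d,d);A+=P;B+=P@o
    return np.linalg.solve(A,B)
def snap(n,f,crop=None,scale=1):
    im=arm.read_camera(n)
    cv2.imwrite("pics/raw_"+f,im[...,::-1])
    if crop: x0,y0,x1,y1=crop; im=im[y0:y1,x0:x1]
    if scale!=1: im=cv2.resize(im,None,fx=scale,fy=scale,interpolation=cv2.INTER_CUBIC)
    cv2.imwrite("pics/"+f,im[...,::-1])
def world(n,p):
    _,_,R,t=cam(n); return R.T@(np.array(p)-t)
E
python3 - <<'E'
from h import *
np.set_printoptions(precision=3,suppress=True)
for n in("top","side"):
    snap(n,n+"0.png")
    K,k,R,t=cam(n);print(n,K[0,0],k,-R.T@t,R[2])
    for th in["stick","stick_grip","holder","jig","shield","lever","loupe","solder_spool","multimeter"]:
        for r in arm.recognise(th,n)[:3]:
            w=world(n,r["point"]);print(n,th,round(r["conf"],2),w,proj(n,w)[0])
print(arm.observe())
E
```

```text
pics
top 582.0057135977208 -0.03527076151081429 [0.339 0.15  1.114] [ 0.177 -0.011 -0.984]
top stick 0.89 [ 0.461 -0.166  0.078] [479.307 279.214]
top stick 0.73 [0.416 0.057 0.033] [354.403 306.714]
top stick 0.7 [ 0.577 -0.049  0.021] [407.243 222.872]
top stick_grip 0.69 [ 0.456 -0.162  0.079] [477.524 281.732]
top stick_grip 0.64 [ 0.568 -0.051  0.024] [408.277 227.38 ]
top holder 0.58 [ 0.432 -0.145  0.033] [462.12  297.107]
top jig 0.68 [0.6   0.2   0.026] [277.327 211.209]
top shield 0.76 [0.541 0.25  0.095] [247.461 234.547]
top lever 0.74 [0.589 0.213 0.072] [269.282 211.203]
top loupe 0.67 [0.416 0.06  0.032] [352.621 306.548]
top solder_spool 0.97 [0.407 0.248 0.043] [250.521 311.785]
top multimeter 0.87 [0.566 0.44  0.028] [151.651 229.149]
top multimeter 0.6 [0.591 0.21  0.072] [270.781 210.411]
top multimeter 0.36 [0.542 0.249 0.091] [248.396 234.533]
side 594.9699543375827 -0.035638144683226444 [-0.072 -0.982  0.733] [ 0.418  0.792 -0.446]
side stick 0.7 [ 0.452 -0.171  0.083] [352.563 328.81 ]
side stick 0.7 [ 0.575 -0.065  0.025] [374.618 312.689]
side stick_grip 0.69 [ 0.579 -0.061  0.028] [375.111 310.334]
side holder 0.55 [ 0.433 -0.184  0.032] [346.076 356.333]
side jig 0.89 [0.619 0.153 0.033] [342.584 263.296]
side shield 0.92 [0.572 0.16  0.072] [325.521 252.297]
side loupe 0.69 [0.412 0.051 0.035] [285.253 300.109]
side solder_spool 0.67 [0.401 0.236 0.04 ] [249.859 264.055]
side multimeter 0.62 [0.548 0.427 0.031] [272.89  227.813]
{'clock': 1.0, 'qpos': array([-1.204,  0.434,  0.025,  1.573, -0.012,  1.134, -0.075]), 'dq': array([ 0.001, -0.001, -0.   , -0.   ,  0.001,  0.   ,  0.001]), 'tau': array([  0.002, -67.028,   1.025, -31.657,   0.016,   0.002,  -0.   ]), 'eef_pos': array([0.283, 0.557, 0.231]), 'tcp_rot': array([ 0.731,  3.055, -0.   ]), 'wrist_force': array([0.244, 0.232, 0.659]), 'ft_torque': array([0.019, 0.011, 0.013]), 'grip_force': 0.0, 'grip_width': 0.08558886202369001}
```

View pics/top0.png

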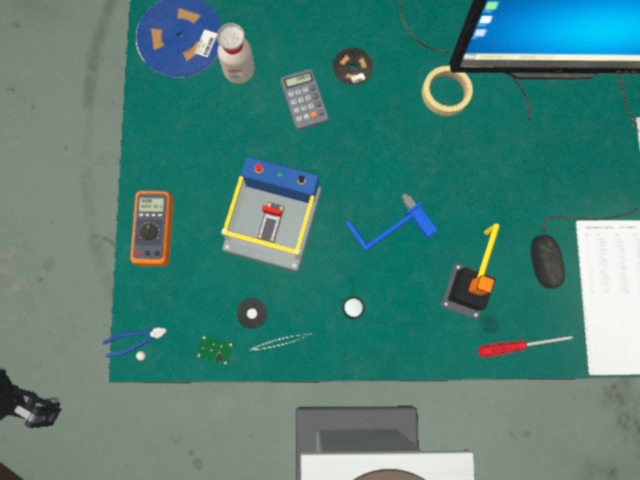

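View pics/side0.png

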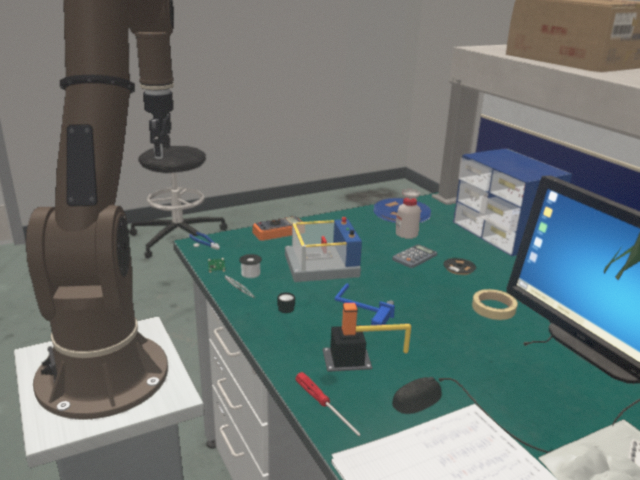

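```bash
python3 - <<'E'
import cv2,numpy as np
t=cv2.imread("pics/raw_top0.png");s=cv2.imread("pics/raw_side0.png")
a=cv2.resize(t[215:345,420:560],None,fx=2.85,fy=2.85,interpolation=2)
b=cv2.resize(s[265:395,300:440],None,fx=2.85,fy=2.85,interpolation=2)
cv2.imwrite("pics/c1.png",np.hstack([a,b]))
a=cv2.resize(t[130:290,205:365],None,fx=2.5,fy=2.5,interpolation=2)
b=cv2.resize(s[180:340,270:430],None,fx=2.5,fy=2.5,interpolation=2)
cv2.imwrite("pics/c2.png",np.hstack([a,b]))
E
```

```text
(no output)
```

View pics/c1.png

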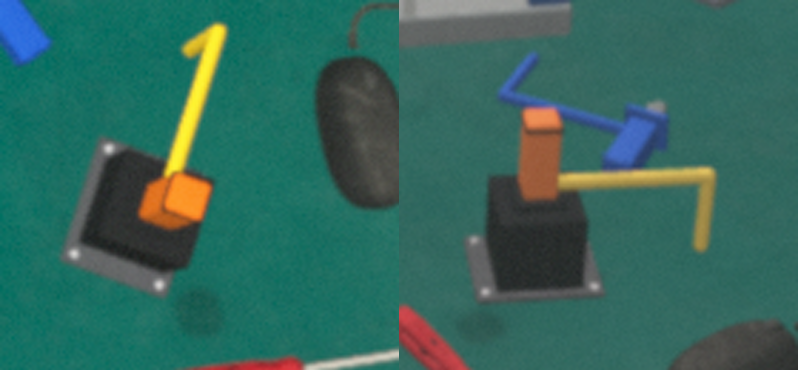

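View pics/c2.png

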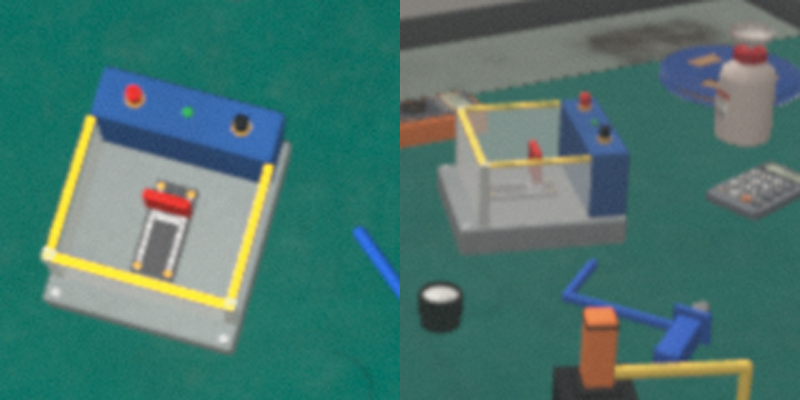

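```bash
cat > fit.py <<'E'
from h import *
from scipy.optimize import least_squares
np.set_printoptions(precision=4,suppress=True)
def P(pose,X):
    x,y,z,a=pose;c,s=np.cos(a),np.sin(a);return np.array(X)/1000@np.array([[c,s,0],[-s,c,0],[0,0,1]])+[x,y,z]
def fit(obs,p0):
    f=lambda p:np.concatenate([(proj(n,P(p,[X]))[0]-uv) for n,X,uv in obs])
    r=least_squares(f,p0,loss="soft_l1");return r.x,f(r.x).reshape(-1,2)
def ct(u,v):return (u/2.85+420,v/2.85+215)
def cs(u,v):return ((u-399)/2.85+300,v/2.85+265)
def jt(u,v):return (u/2.5+205,v/2.5+130)
def js(u,v):return ((u-400)/2.5+270,v/2.5+180)
E
python3 - <<'E'
from fit import *
print("tri grip top",tri(ray("top",ct(189,197)),ray("side",cs(542,117))))
print("tri bend",tri(ray("top",ct(219,30)),ray("side",cs(711,175))))
print("tri tip",tri(ray("top",ct(188,51)),ray("side",cs(701,248))))
o=[("top",[0,0,96],ct(189,197)),("side",[0,0,96],cs(542,117)),("top",[122,0,45],ct(219,30)),("side",[122,0,45],cs(711,174)),("top",[120,0,-21],ct(188,51)),("side",[120,0,-21],cs(701,248))]
p,r=fit(o,[.45,-.16,.03,-.3]);print("stick",p);print(r)
o=[("top",[x,y,98],jt(u,v)) for x,y,u,v in[(-62,67,48,256),(-62,-67,232,305),(45,67,91,120),(45,-67,268,168)]]
o+=[("side",[x,y,98],js(u,v)) for x,y,u,v in[(-62,67,461,108),(-62,-67,485,164),(45,-67,590,158),(45,67,560,103)]]
q,r=fit(o,[.58,.2,0,-.2]);print("jig",q);print(r)
for n in("top","side"):
    im=cv2.imread(f"pics/raw_{n}0.png");hsv=cv2.cvtColor(im,cv2.COLOR_BGR2HSV)
    m=((hsv[...,0]<8)|(hsv[...,0]>172))&(hsv[...,1]>120)&(hsv[...,2]>70)
    u,v=proj(n,P(q,[[0,0,63]]))[0].astype(int);w=np.zeros_like(m);w[v-15:v+15,u-18:u+18]=1
    ys,xs=np.nonzero(m&w);print(n,len(xs),xs.mean(),ys.mean(),xs.min(),xs.max(),ys.min(),ys.max())
    for x in(-6,0,6):
        c=[[x+a,b,z] for a in(-4,4) for b in(-18,18) for z in(46,80)]
        h=cv2.convexHull(proj(n,P(q,c)).astype(np.float32)*16).round().astype(int)
        M=np.zeros((480*4,640*4),np.uint8);cv2.fillConvexPoly(M,(h//4).reshape(-1,2),1);yy,xx=np.nonzero(M)
        print(x,len(xx)/16,xx.mean()/4-.5,yy.mean()/4-.5)
E
```

```text
tri grip top [ 0.4472 -0.1618  0.1305]
tri bend [ 0.5607 -0.2048  0.0774]
tri tip [ 0.5598 -0.2039  0.0151]
stick [ 0.4469 -0.1616  0.0343 -0.3587]
[[ 0.1904 -0.6039]
 [-0.8988  0.2187]
 [ 0.5504 -1.226 ]
 [-0.593  -0.4069]
 [ 0.0704 -0.4565]
 [-1.2476  0.9678]]
jig [ 0.5859  0.2093  0.0027 -0.2709]
[[ 0.337  -0.129 ]
 [-0.4189 -0.1307]
 [ 0.1517 -1.7585]
 [ 0.9776 -2.0201]
 [-1.7874  0.4094]
 [-1.6078  0.541 ]
 [-0.4932 -0.0904]
 [-1.3704 -0.1014]]
top 126 271.41269841269843 210.47619047619048 262 280 206 215
-6 170.5 269.9504215542522 216.0061400293255
0 174.5625 270.78517722878627 212.89769065520946
6 173.6875 271.7267902123066 209.8821518531846
side 21 323.3333333333333 239.8095238095238 322 325 237 242
-6 100.625 318.2173913043478 244.76226708074535
0 100.0 320.50078125 244.75578125
6 103.0625 322.858399029715 244.61112795633719
```

```bash
cat > go.py <<'E'
from fit import *
from scipy.spatial.transform import Rotation as Ro
STICK=(.447,-.1617,-.3587); JIG=(.5859,.2093,-.2709)
def go(xyz,yaw):
    "tool-axis shift (cm) and turn from present pose to TCP xyz with stick yaw"
    s=arm.observe();R=Ro.from_rotvec(s["tcp_rot"]);d=R.inv().apply(np.array(xyz)-s["eef_pos"])*100
    T=Ro.from_matrix(np.array([[-np.cos(yaw),-np.sin(yaw),0],[-np.sin(yaw),np.cos(yaw),0],[0,0,-1]]).T)
    print("t",s["clock"],"pos",s["eef_pos"],"F",s["wrist_force"],"M",s["ft_torque"],"w",s["grip_width"],"gf",s["grip_force"])
    print("shift cm",d,"turn",(R.inv()*T).as_rotvec())
def jigpt(x,y): return P((JIG[0],JIG[1],0,JIG[2]),[[x,y,0]])[0][:2]
E
python3 -c "
from go import *
go((*STICK[:2],.22),STICK[2])"
```

```text
t 1.0 pos [0.283  0.5573 0.2313] F [0.2442 0.2322 0.6591] M [0.0193 0.011  0.0131] w 0.08558886202369001 gf 0.0
shift cm [-47.1798 -56.6753   1.1326] turn [-0.      0.     -0.1112]
```

Emit:
apply_moves([
  [[-2.3,-2.8,0],[0,0,0],1],
  [[-2.3,-2.8,0],[0,0,0],1],
  [[-2.3,-2.8,0],[0,0,0],1],
  [[-2.3,-2.8,0],[0,0,0],1],
  [[-2.3,-2.8,0],[0,0,0],1],
  [[-2.3,-2.8,0],[0,0,0],1],
  [[-2.3,-2.8,0],[0,0,0],1],
  [[-2.3,-2.8,0],[0,0,0],1],
  [[-2.3,-2.8,0],[0,0,0],1],
  [[-2.3,-2.8,0],[0,0,0],1],
  [[-2.3,-2.8,0],[0,0,-0.05],1],
  [[-2.3,-2.8,0],[0,0,-0.06],1],
])

```text
clock: 2.2
eef_pos: [0.3787, 0.1318, 0.2316]
tcp_rot: [0.559, 3.091, 0.001]
wrist_force: [1.0, -1.3, -0.2]
grip_width: 0.0858
grip_force: 0.0
```

Emit:
apply_moves([
  [[-2.3,-2.8,0],[0,0,0],1],
  [[-2.3,-2.8,0],[0,0,0],1],
  [[-2.3,-2.8,0],[0,0,0],1],
  [[-2.3,-2.8,0],[0,0,0],1],
  [[-2.3,-2.8,0],[0,0,0],1],
  [[-1.5,-1.5,0],[0,0,0],1],
  [[0,0,0],[0,0,0],1],
  [[0,0,0],[0,0,0],1],
])

```text
clock: 3.0
eef_pos: [0.4457, -0.0577, 0.2313]
tcp_rot: [-0.564, -3.09, -0.0]
wrist_force: [-0.7, 0.3, -0.0]
grip_width: 0.0854
grip_force: 0.0
```

```bash
python3 -c "
from go import *
go((*STICK[:2],.16),STICK[2])"
```

```text
t 3.0 pos [ 0.4457 -0.0577  0.2313] F [-0.6692  0.3492 -0.0123] M [ 0.014   0.0292 -0.0314] w 0.08536996774559581 gf 0.0
shift cm [-3.797  -9.6845  7.1261] turn [ 0.0001 -0.0002 -0.0022]
```

Emit:
apply_moves([
  [[-1,-2.4,1.5],[0,0,0],1],
  [[-1,-2.4,1.5],[0,0,0],1],
  [[-1,-2.4,1.5],[0,0,0],1],
  [[-0.8,-2.4,1.5],[0,0,0],1],
  [[0,0,0],[0,0,0],1],
  [[0,0,0],[0,0,0],1],
])

```text
clock: 3.6
eef_pos: [0.4473, -0.1599, 0.1711]
tcp_rot: [-0.562, -3.09, -0.001]
wrist_force: [0.3, 0.8, 0.7]
grip_width: 0.085
grip_force: 0.0
```

```bash
python3 -c "
from go import *
go((*STICK[:2],.083),STICK[2])
snap('top','t1.png',(420,205,560,345),4)
cv2.imwrite('x.png',cv2.imread('pics/t1.png'))"
```

```text
t 3.6 pos [ 0.4473 -0.1599  0.1711] F [0.2919 0.7886 0.7169] M [-0.0056  0.0027  0.027 ] w 0.08503359015718685 gf 0.0
shift cm [-0.0483 -0.1782  8.8073] turn [ 0.0003 -0.0012 -0.001 ]
```

View pics/t1.png

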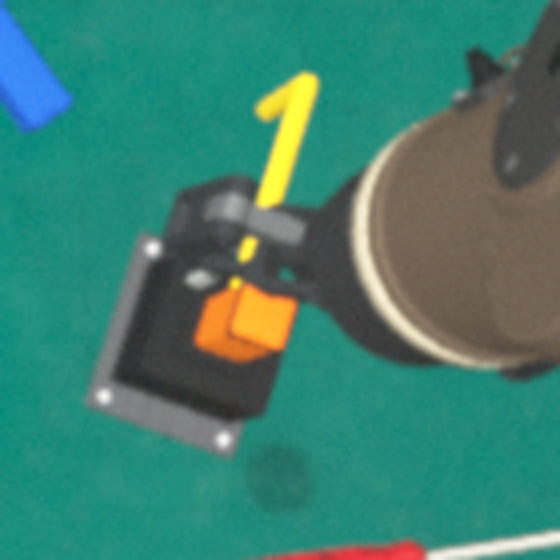

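```bash
python3 -c "
from go import *
s=arm.observe();R=Ro.from_rotvec(s['tcp_rot']).as_matrix();print(R)
for y in(-.045,0,.045):
  for z in(0,-.013,-.05,-.1): print(y,z,(proj('top',s['eef_pos']+R@[0,y,z])[0]-[420,205])*4)
for r in arm.recognise('stick_grip','side'): print(r['conf'],world('side',r['point']))
snap('side','s1.png',(270,200,470,380),3)
"
```

```text
[[-0.9364  0.3509 -0.0001]
 [ 0.3509  0.9364  0.0008]
 [ 0.0003  0.0008 -1.    ]]
-0.045 0 [395.7353 338.7557]
-0.045 -0.013 [407.4073 335.4877]
-0.045 -0.05 [442.4194 325.6798]
-0.045 -0.1 [494.4232 311.0982]
0 0 [291.519 301.037]
0 -0.013 [301.7747 297.2643]
0 -0.05 [332.54   285.9428]
0 -0.1 [378.2407 269.1141]
0.045 0 [187.4628 263.3965]
0.045 -0.013 [196.3021 259.1208]
0.045 -0.05 [222.8189 246.291 ]
0.045 -0.1 [262.2103 227.2233]
0.69 [ 0.5786 -0.0612  0.0279]
```

View pics/s1.png

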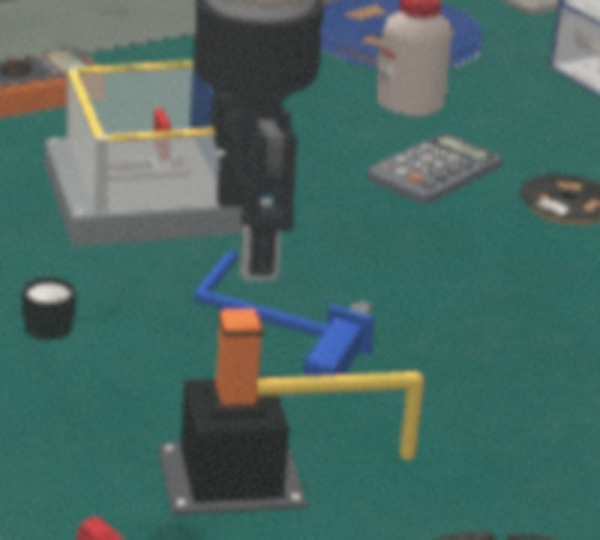

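```bash
python3 -c "
from go import *
s=arm.observe();R=Ro.from_rotvec(s['tcp_rot']).as_matrix()
for y in(-.05,0,.05):
  for z in(0,-.013): print(y,z,(proj('side',s['eef_pos']+R@[0,y,z])[0]-[270,200])*3)
go((*STICK[:2],.083),STICK[2])"
```

```text
-0.05 0 [255.525  302.2089]
-0.05 -0.013 [256.7494 283.6469]
0 0 [240.9732 260.4639]
0 -0.013 [242.0702 242.4172]
0.05 0 [227.5234 221.8889]
0.05 -0.013 [228.5088 204.3362]
t 3.75 pos [ 0.448  -0.1594  0.1717] F [0.2051 0.3323 0.2156] M [-0.0104  0.0176 -0.0493] w 0.08544358248871145 gf 0.0
shift cm [ 0.0202 -0.2608  8.873 ] turn [0.0009 0.0005 0.0011]
```

Emit:
apply_moves([
  [[0,-0.2,1.2],[0,0,0],1],
  [[0,0,1.2],[0,0,0],1],
  [[0,0,1.2],[0,0,0],1],
  [[0,0,1.2],[0,0,0],1],
  [[0,0,1.2],[0,0,0],1],
  [[0,0,1.2],[0,0,0],1],
  [[0,0,1],[0,0,0],1],
  [[0,0,0.6],[0,0,0],1],
  [[0,0,0],[0,0,0],1],
  [[0,0,0],[0,0,0],1],
])

```text
clock: 4.75
eef_pos: [0.447, -0.1629, 0.0834]
tcp_rot: [0.562, 3.091, -0.0]
wrist_force: [0.4, 0.1, 0.1]
grip_width: 0.0855
grip_force: 0.0
```

Emit:
apply_moves([
  [[0,0,0],[0,0,0],0.4],
  [[0,0,0],[0,0,0],0.35],
  [[0,0,0],[0,0,0],0.3],
  [[0,0,0],[0,0,0],0.25],
  [[0,0,0],[0,0,0],0],
  [[0,0,0],[0,0,0],0],
  [[0,0,0],[0,0,0],0],
  [[0,0,0],[0,0,0],0],
], squeeze=30)

```text
clock: 5.55
eef_pos: [0.4472, -0.1623, 0.0834]
tcp_rot: [0.561, 3.091, 0.001]
wrist_force: [2.0, 4.1, 2.8]
grip_width: 0.0237
grip_force: 33.8
```

```bash
python3 -c "
from go import *
go((*STICK[:2],.083),STICK[2])"
```

```text
t 5.55 pos [ 0.4472 -0.1623  0.0834] F [1.9543 4.0693 2.8259] M [ 1.1336 -0.4427 -0.007 ] w 0.02369581575614531 gf 33.81667971611023
shift cm [0.0371 0.0482 0.0424] turn [ 0.0007  0.0003 -0.0007]
```

Emit:
apply_moves([
  [[0,0.1,0],[0,0,0],0],
  [[0,0,0],[0,0,0],0],
  [[0,0,0],[0,0,0],0],
  [[0,0,0],[0,0,0],0],
  [[0,0,0],[0,0,0],0],
], squeeze=110)

```text
clock: 6.05
eef_pos: [0.4472, -0.1622, 0.0835]
tcp_rot: [0.563, 3.09, -0.0]
wrist_force: [0.5, 1.9, 4.7]
grip_width: 0.0229
grip_force: 107.3
```

Emit:
apply_moves([
  [[0,0,-0.4],[0,0,0],0],
  [[0,0,-0.6],[0,0,0],0],
  [[0,0,-0.8],[0,0,0],0],
  [[0,0,-1],[0,0,0],0],
  [[0,0,-1],[0,0,0],0],
  [[0,0,-1],[0,0,0],0],
  [[0,0,0],[0,0,0],0],
  [[0,0,0],[0,0,0],0],
])

```text
clock: 6.85
eef_pos: [0.4474, -0.1618, 0.1316]
tcp_rot: [0.562, 3.09, 0.0]
wrist_force: [-0.4, -0.1, -0.8]
grip_width: 0.0228
grip_force: 107.4
```

```bash
python3 -c "
from go import *
x,y=jigpt(-97,0);go((x,y,.25),JIG[2]);print(x,y)"
```

```text
t 6.85 pos [ 0.4474 -0.1618  0.1316] F [-0.3852 -0.1206 -0.799 ] M [0.0423 0.0804 0.0007] w 0.02278882583340826 gf 107.40717887878418
shift cm [  9.7488  38.754  -11.8338] turn [ 0.0003  0.0008 -0.0888]
0.4924375465655251 0.23525707606816706
```

Emit:
apply_moves([
  [[0,0,-2],[0,0,0],0],
  [[0,0,-2.5],[0,0,0],0],
  [[0,0,-2.5],[0,0,0],0],
  [[0,1,-2],[0,0,0],0],
  [[0.5,2,-1],[0,0,0],0],
  [[0.5,2,0],[0,0,0],0],
  [[0.5,2,0],[0,0,0],0],
  [[0.5,2,0],[0,0,0],0],
  [[0.5,2,0],[0,0,0],0],
  [[0.5,2,0],[0,0,0],0],
  [[0.5,2,0],[0,0,0],0],
  [[0.5,2,0],[0,0,0],0],
])

```text
clock: 8.05
eef_pos: [0.4692, 0.0122, 0.2308]
tcp_rot: [-0.562, -3.09, 0.0]
wrist_force: [0.2, -0.2, -0.9]
grip_width: 0.0229
grip_force: 107.5
```

Emit:
apply_moves([
  [[0.5,2,0],[0,0,-0.02],0],
  [[0.5,2,0],[0,0,-0.02],0],
  [[0.5,2,0],[0,0,-0.02],0],
  [[0.5,2,0],[0,0,-0.03],0],
  [[0.5,2,0],[0,0,0],0],
  [[0.5,2,0],[0,0,0],0],
  [[0.5,2,0],[0,0,0],0],
  [[0.5,1.5,0],[0,0,0],0],
  [[0.5,1,0],[0,0,0],0],
  [[0,0,0],[0,0,0],0],
  [[0,0,0],[0,0,0],0],
])

```text
clock: 9.15
eef_pos: [0.4751, 0.1815, 0.2312]
tcp_rot: [-0.423, -3.113, 0.001]
wrist_force: [-0.1, -0.8, -1.4]
grip_width: 0.0228
grip_force: 107.5
```

```bash
python3 -c "
from go import *
x,y=jigpt(-97,0);go((x,y,.231),JIG[2])"
```

```text
t 9.15 pos [0.4751 0.1815 0.2312] F [-0.1012 -0.8174 -1.4047] M [-0.0259  0.0689  0.006 ] w 0.02282399346033698 gf 107.50986456871033
shift cm [-0.2401  5.6432  0.0216] turn [-0.0006 -0.      0.0011]
```

Emit:
apply_moves([
  [[0,1.5,0],[0,0,0],0],
  [[-0.1,1.5,0],[0,0,0],0],
  [[-0.1,1.5,0],[0,0,0],0],
  [[0,1.1,0],[0,0,0],0],
  [[0,0,0],[0,0,0],0],
  [[0,0,0],[0,0,0],0],
  [[0,0,0],[0,0,0],0],
])

```text
clock: 9.85
eef_pos: [0.492, 0.2348, 0.2312]
tcp_rot: [-0.424, -3.113, 0.001]
wrist_force: [-0.0, -0.6, -1.6]
grip_width: 0.0226
grip_force: 107.6
```

```bash
python3 -c "
from go import *
x,y=jigpt(-97,0);go((x,y,.231),JIG[2])
snap('top','t2.png',(210,130,350,270),1);snap('side','s2.png',(270,160,410,300),1)
a=cv2.imread('pics/t2.png');b=cv2.imread('pics/s2.png');cv2.imwrite('pics/p2.png',cv2.resize(np.hstack([a,b]),None,fx=2.85,fy=2.85,interpolation=2))
s=arm.observe();R=Ro.from_rotvec(s['tcp_rot']).as_matrix()
for n,o in(('top',(210,130)),('side',(270,160))):
  off=(0 if n=='top' else 140,0)
  for X in([-.12,0,.072],[-.12,0,.009]): print(n,X,(proj(n,s['eef_pos']+R@X)[0]-o+off)*2.85)
"
```

```text
t 9.85 pos [0.492  0.2348 0.2312] F [-0.0354 -0.5736 -1.5616] M [0.0343 0.0753 0.0457] w 0.02256495536183609 gf 107.6431953907013
shift cm [-0.034   0.0575  0.0242] turn [-0.0005 -0.0001  0.0003]
top [-0.12, 0, 0.072] [177.7985 166.5688]
top [-0.12, 0, 0.009] [171.6984 135.8223]
side [-0.12, 0, 0.072] [573.3643 145.0531]
side [-0.12, 0, 0.009] [576.1733  77.0499]
```

View pics/p2.png

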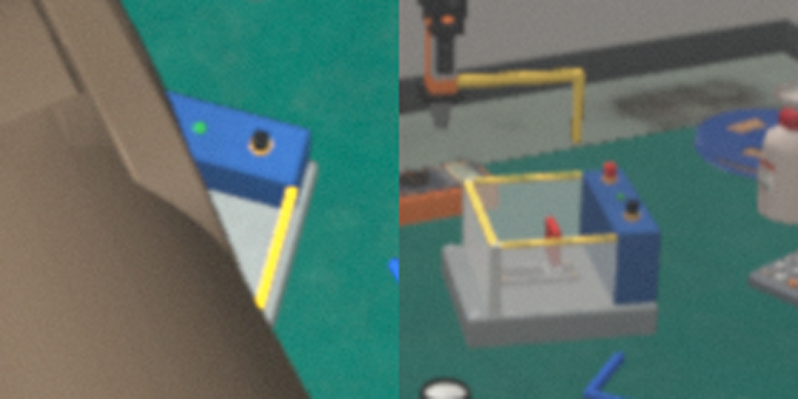

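Emit:
apply_moves([
  [[-0.1,0,1],[0,0,0],0],
  [[0,0,1],[0,0,0],0],
  [[0,0,1],[0,0,0],0],
  [[0,0,1],[0,0,0],0],
  [[0,0,1],[0,0,0],0],
  [[0,0,1],[0,0,0],0],
  [[0,0,1],[0,0,0],0],
  [[0,0,0.6],[0,0,0],0],
  [[0,0,0],[0,0,0],0],
  [[0,0,0],[0,0,0],0],
])

```text
clock: 10.95
eef_pos: [0.4931, 0.2353, 0.1554]
tcp_rot: [0.423, 3.113, 0.0]
wrist_force: [0.9, -0.2, -1.6]
grip_width: 0.0227
grip_force: 107.6
```

```bash
python3 -c "
from go import *
x,y=jigpt(-96,0);go((x,y,.123),JIG[2])
snap('side','s3.png',(285,185,385,285),6)
"
```

```text
t 10.95 pos [0.4931 0.2353 0.1554] F [ 0.9213 -0.243  -1.5928] M [-0.0311 -0.0527 -0.0224] w 0.0226844179828832 gf 107.64397144317627
shift cm [-0.0361 -0.025   3.2426] turn [0.0001 0.0001 0.001 ]
```

View pics/s3.png

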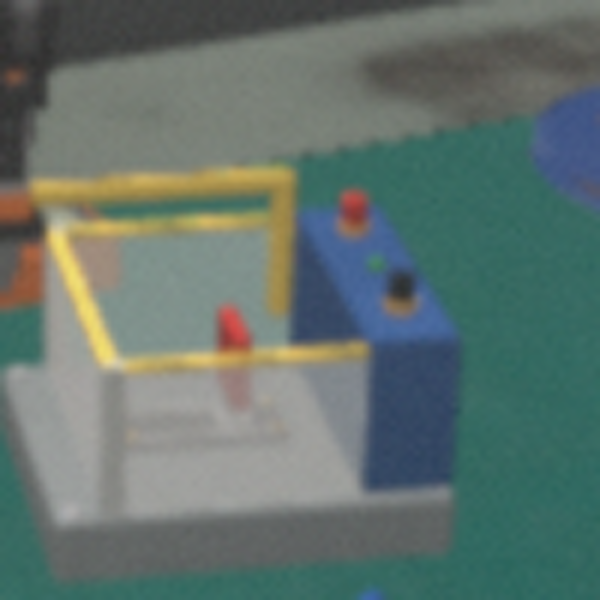

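Emit:
apply_moves([
  [[0,0,0.8],[0,0,0],0],
  [[0,0,0.8],[0,0,0],0],
  [[0,0,0.8],[0,0,0],0],
  [[0,0,0.8],[0,0,0],0],
  [[0,0,0],[0,0,0],0],
  [[0,0,0],[0,0,0],0],
])

```text
clock: 11.6
eef_pos: [0.4929, 0.2351, 0.123]
tcp_rot: [-0.423, -3.113, 0.001]
wrist_force: [0.4, -0.2, -1.7]
grip_width: 0.0231
grip_force: 107.6
```

Emit:
apply_moves([
  [[0.2,0,0],[0,0,0],0],
  [[0.2,0,0],[0,0,0],0],
  [[0.2,0,0],[0,0,0],0],
  [[0.2,0,0],[0,0,0],0],
  [[0,0,0],[0,0,0],0],
  [[0,0,0],[0,0,0],0],
])

```text
clock: 12.2
eef_pos: [0.4852, 0.2375, 0.1234]
tcp_rot: [0.422, 3.113, 0.0]
wrist_force: [-0.2, 0.1, -1.9]
grip_width: 0.0226
grip_force: 107.6
```

Emit:
apply_moves([
  [[0.1,0,0],[0,0,0],0],
  [[0.1,0,0],[0,0,0],0],
  [[0.1,0,0],[0,0,0],0],
  [[0.1,0,0],[0,0,0],0],
  [[0.1,0,0],[0,0,0],0],
  [[0.1,0,0],[0,0,0],0],
  [[0,0,0],[0,0,0],0],
])

```text
clock: 12.9
eef_pos: [0.4794, 0.239, 0.1233]
tcp_rot: [-0.422, -3.113, 0.0]
wrist_force: [0.4, 0.0, -1.0]
grip_width: 0.0226
grip_force: 107.6
```

```bash
cat >>go.py <<'E'
def pull(n=4):
    L=[]
    for i in range(n):
        s=arm.observe();R=Ro.from_rotvec(s["tcp_rot"]);L.append(np.r_[R.inv().apply(s["wrist_force"]),R.inv().apply(s["ft_torque"])])
        if n>1:arm.read_camera("side")
    c,q=np.cos(JIG[2]),np.sin(JIG[2]);d=s["eef_pos"][:2]-JIG[:2]
    print("t",s["clock"],"tool F,M",np.mean(L,0),"jig xy mm",(c*d[0]+q*d[1])*1000+120,(-q*d[0]+c*d[1])*1000,"z",s["eef_pos"][2],s["grip_width"])
E
python3 -c "
from go import *
pull()"
```

```text
t 13.05 tool F,M [-0.6998 -0.1595  1.4673 -0.0181 -0.2477  0.0032] jig xy mm 9.490462624878646 0.14816903295964204 z 0.12335763192040394 0.022867616884654784
```

Emit:
apply_moves([
  [[0.15,0,0],[0,0,0],0],
  [[0.15,0,0],[0,0,0],0],
  [[0.15,0,0],[0,0,0],0],
  [[0.15,0,0],[0,0,0],0],
  [[0.15,0,0],[0,0,0],0],
  [[0.15,0,0],[0,0,0],0],
  [[0.15,0,0],[0,0,0],0],
  [[0.15,0,0],[0,0,0],0],
  [[0.15,0,0],[0,0,0],0],
  [[0.15,0,0],[0,0,0],0],
  [[0,0,0],[0,0,0],0],
])

```text
clock: 14.2
eef_pos: [0.4648, 0.2431, 0.1233]
tcp_rot: [-0.422, -3.113, -0.0]
wrist_force: [2.6, 1.0, -2.4]
grip_width: 0.0229
grip_force: 107.7
```

```bash
python3 -c "
from go import *
pull(6)"
```

```text
t 14.45 tool F,M [-2.1264  0.6763  2.2716 -0.1545 -0.4634 -0.0462] jig xy mm -5.468864130086402 0.17541971876815915 z 0.12334153240416824 0.022684150508242365
```

Emit:
apply_moves([
  [[0.1,0,0],[0,0,0],0],
  [[0.1,0,0],[0,0,0],0],
  [[0.1,0,0],[0,0,0],0],
  [[0.1,0,0],[0,0,0],0],
  [[0.1,0,0],[0,0,0],0],
  [[0,0,0],[0,0,0],0],
])

```text
clock: 15.1
eef_pos: [0.4601, 0.2444, 0.1233]
tcp_rot: [-0.422, -3.113, -0.0]
wrist_force: [2.5, 0.7, -2.0]
grip_width: 0.023
grip_force: 107.6
```

```bash
python3 -c "
from go import *
pull(6)"
```

```text
t 15.35 tool F,M [-2.4836  1.2083  2.3009 -0.197  -0.6039 -0.1082] jig xy mm -10.494313341244464 0.15287894908293242 z 0.12335241378160625 0.022807356408908283
```

Emit:
apply_moves([
  [[0.05,0,0],[0,0,0],0],
  [[0.05,0,0],[0,0,0],0],
  [[0,0,0],[0,0,0],0],
  [[0,0,0],[0,0,0],0],
])

```text
clock: 15.8
eef_pos: [0.4593, 0.2446, 0.1233]
tcp_rot: [0.423, 3.113, 0.0]
wrist_force: [2.9, -0.3, -2.9]
grip_width: 0.0229
grip_force: 107.7
```

Emit:
apply_moves([
  [[0.05,0,0],[0,0,0],0],
  [[0.05,0,0],[0,0,0],0],
  [[0,0,0],[0,0,0],0],
  [[0,0,0],[0,0,0],0],
])

```text
clock: 16.2
eef_pos: [0.4583, 0.2449, 0.1233]
tcp_rot: [0.423, 3.113, 0.0]
wrist_force: [2.2, -0.5, -2.1]
grip_width: 0.0226
grip_force: 107.7
```

```bash
python3 -c "
from go import *
pull(6)"
```

```text
t 16.45 tool F,M [-2.7745  0.7478  2.1381 -0.2779 -0.6541 -0.1097] jig xy mm -12.541535081035022 0.1392675813249658 z 0.1233264765359171 0.02256275836730821
```

Emit:
apply_moves([
  [[0.05,0,0],[0,0,0],0],
  [[0,0,0],[0,0,0],0],
])

```text
clock: 16.7
eef_pos: [0.4578, 0.245, 0.1233]
tcp_rot: [0.423, 3.113, 0.0]
wrist_force: [3.3, 0.2, -2.6]
grip_width: 0.0228
grip_force: 107.6
```

Emit:
apply_moves([
  [[0.05,0,0],[0,0,0],0],
  [[0,0,0],[0,0,0],0],
])

```text
clock: 16.9
eef_pos: [0.4573, 0.2451, 0.1233]
tcp_rot: [0.423, 3.113, 0.0]
wrist_force: [3.3, 1.1, -3.1]
grip_width: 0.0229
grip_force: 107.6
```

```bash
python3 -c "
from go import *
pull(6)"
```

```text
t 17.15 tool F,M [-3.0738  1.1486  2.8865 -0.2898 -0.7201 -0.1193] jig xy mm -13.51619918140986 0.08836955753059594 z 0.12330104436075388 0.022827978111518637
```

Emit:
apply_moves([
  [[0.05,0,0],[0,0,0],0],
  [[0,0,0],[0,0,0],0],
])

```text
clock: 17.4
eef_pos: [0.4571, 0.2451, 0.1234]
tcp_rot: [0.423, 3.112, 0.0]
wrist_force: [4.7, -0.7, -4.1]
grip_width: 0.023
grip_force: 107.5
```

```bash
python3 -c "
from go import *
pull(5)"
```

```text
t 17.6 tool F,M [-4.943   0.7793  3.5043 -0.2555 -1.0907 -0.1162] jig xy mm -13.66548744772706 0.07133955531294506 z 0.12335482691983912 0.022645318869813826
```

Emit:
apply_moves([
  [[0.05,0,0],[0,0,0],0],
  [[0,0,0],[0,0,0],0],
])

```text
clock: 17.85
eef_pos: [0.457, 0.2452, 0.1234]
tcp_rot: [0.423, 3.112, 0.0]
wrist_force: [5.6, -0.7, -4.0]
grip_width: 0.0227
grip_force: 107.6
```

```bash
python3 -c "
from go import *
pull(5)"
```

```text
t 18.05 tool F,M [-5.6251  1.1561  3.9962 -0.2223 -1.3936 -0.0872] jig xy mm -13.800494029554272 0.04135723547400022 z 0.12339083556848354 0.023094498198075457
```

Emit:
apply_moves([
  [[0.05,0,0],[0,0,0],0],
  [[0,0,0],[0,0,0],0],
])

```text
clock: 18.3
eef_pos: [0.4569, 0.2452, 0.1234]
tcp_rot: [0.423, 3.111, 0.0]
wrist_force: [7.5, -1.5, -5.0]
grip_width: 0.0227
grip_force: 107.6
```

```bash
python3 -c "
from go import *
pull(8)"
```

```text
t 18.65 tool F,M [-7.6774  1.0266  5.3336 -0.2704 -1.6546 -0.1167] jig xy mm -13.917878849224309 0.0515755935924303 z 0.12341752084639156 0.02292443667161155
```

Emit:
apply_moves([
  [[0,0,0],[0,0,0],0],
  [[0,0,0],[0,0,0],0],
  [[0,0,0],[0,0,0],0],
  [[0,0,0],[0,0,0],0],
  [[0,0,0],[0,0,0],0],
  [[0,0,0],[0,0,0],0],
  [[0,0,0],[0,0,0],0],
  [[0,0,0],[0,0,0],0],
  [[0,0,0],[0,0,0],0],
  [[0,0,0],[0,0,0],0],
  [[0,0,0],[0,0,0],0],
  [[0,0,0],[0,0,0],0],
])

```text
clock: 19.9
eef_pos: [0.4569, 0.2452, 0.1234]
tcp_rot: [0.423, 3.111, 0.0]
wrist_force: [7.8, 0.0, -5.0]
grip_width: 0.0229
grip_force: 107.6
```

```bash
python3 -c "
from go import *
pull(10)"
```

```text
t 20.35 tool F,M [-7.7564  1.2104  5.2681 -0.2764 -1.656  -0.1162] jig xy mm -13.896587716434794 0.027808148793155574 z 0.12341385929091357 0.022820489226447443
```

Emit:
apply_moves([
  [[0,0,0],[0,0,0],0],
  [[0,0,0],[0,0,0],0],
  [[0,0,0],[0,0,0],0],
  [[0,0,0],[0,0,0],0],
  [[0,0,0],[0,0,0],0],
  [[0,0,0],[0,0,0],0],
  [[0,0,0],[0,0,0],0],
  [[0,0,0],[0,0,0],0],
])

```text
clock: 21.2
eef_pos: [0.4569, 0.2452, 0.1234]
tcp_rot: [0.423, 3.111, 0.0]
wrist_force: [7.7, -1.1, -4.7]
grip_width: 0.0225
grip_force: 107.6
```

Emit:
apply_moves([
  [[-0.05,0,0],[0,0,0],0],
  [[-0.05,0,0],[0,0,0],0],
  [[-0.05,0,0],[0,0,0],0],
  [[-0.1,0,0],[0,0,0],0],
  [[-0.15,0,0],[0,0,0],0],
  [[-0.15,0,0],[0,0,0],0],
  [[-0.15,0,0],[0,0,0],0],
  [[-0.15,0,0],[0,0,0],0],
  [[-0.15,0,0],[0,0,0],0],
  [[-0.15,0,0],[0,0,0],0],
  [[-0.15,0,0],[0,0,0],0],
  [[-0.15,0,0],[0,0,0],0],
])

```text
clock: 22.4
eef_pos: [0.4698, 0.2416, 0.1232]
tcp_rot: [-0.423, -3.113, 0.0]
wrist_force: [0.9, -0.7, 0.0]
grip_width: 0.0229
grip_force: 108.0
```

Emit:
apply_moves([
  [[-0.15,0,0],[0,0,0],0],
  [[-0.15,0,0],[0,0,0],0],
  [[-0.15,0,0],[0,0,0],0],
  [[-0.15,0,0],[0,0,0],0],
  [[-0.15,0,0],[0,0,0],0],
  [[-0.15,0,0],[0,0,0],0],
  [[-0.15,0,0],[0,0,0],0],
  [[-0.15,0,0],[0,0,0],0],
  [[-0.15,0,0],[0,0,0],0],
  [[-0.15,0,0],[0,0,0],0],
  [[0,0,0],[0,0,0],0],
])

```text
clock: 23.5
eef_pos: [0.4844, 0.2376, 0.1232]
tcp_rot: [-0.423, -3.113, 0.0]
wrist_force: [-0.2, -0.1, -2.5]
grip_width: 0.0229
grip_force: 107.9
```

```bash
python3 -c "
from go import *
pull(6)"
```

```text
t 23.75 tool F,M [-1.0207  0.0446  2.0806  0.0459 -0.2282  0.0281] jig xy mm 14.52735306749102 0.09475924200478061 z 0.12329625387044502 0.022821312186109066
```

Emit:
apply_moves([
  [[-0.15,0,0],[0,0,0],0],
  [[-0.15,0,0],[0,0,0],0],
  [[-0.15,0,0],[0,0,0],0],
  [[-0.15,0,0],[0,0,0],0],
  [[-0.2,0,0],[0,0,0],0],
  [[-0.2,0,0],[0,0,0],0],
  [[0,0,0],[0,0,0],0],
])

```text
clock: 24.5
eef_pos: [0.4943, 0.2348, 0.1233]
tcp_rot: [0.423, 3.113, -0.0]
wrist_force: [-0.2, -0.2, -1.6]
grip_width: 0.0228
grip_force: 107.9
```

```bash
python3 -c "
from go import *
pull(6)"
```

```text
t 24.75 tool F,M [ 0.1414  0.3219  1.4845  0.0041 -0.0123 -0.0089] jig xy mm 24.422151677449605 0.14637629751305947 z 0.12330624999652394 0.02285266032498555
```

Free. Lift straight up, slowly at first.

Emit:
apply_moves([
  [[0,0,-0.5],[0,0,0],0],
  [[0,0,-1],[0,0,0],0],
  [[0,0,-1],[0,0,0],0],
  [[0,0,-1],[0,0,0],0],
  [[0,0,-1],[0,0,0],0],
  [[0,0,-1],[0,0,0],0],
  [[0,0,-1],[0,0,0],0],
  [[0,0,-1],[0,0,0],0],
  [[0,0,-1],[0,0,0],0],
  [[0,0,-1],[0,0,0],0],
  [[0,0,-1],[0,0,0],0],
  [[0,0,-0.5],[0,0,0],0],
])

```text
clock: 26.0
eef_pos: [0.4943, 0.2351, 0.2345]
tcp_rot: [0.423, 3.112, 0.001]
wrist_force: [0.4, -0.0, -0.3]
grip_width: 0.0226
grip_force: 107.9
```

Emit:
apply_moves([
  [[0,0,0],[0,0,0],0],
  [[0,0,0],[0,0,0],0],
])

```text
clock: 26.2
eef_pos: [0.4938, 0.2349, 0.2331]
tcp_rot: [-0.422, -3.113, 0.0]
wrist_force: [-0.1, 0.6, -1.7]
grip_width: 0.0226
grip_force: 107.9
```

```bash
python3 - <<'E'
from go import *
go((.4474,-.1618,.22),STICK[2])
snap('side','s4.png',(270,160,410,300),4)
# where tip and bend should be if no slip
s=arm.observe();R=Ro.from_rotvec(s['tcp_rot']).as_matrix()
for X in([-.12,0,.072],[-.122,0,.006]):print((proj('side',s['eef_pos']+R@X)[0]-[270,160])*4)
E
```

```text
t 26.2 pos [0.4938 0.2349 0.2331] F [-0.0843  0.5674 -1.6669] M [-0.0072  0.0531  0.0051] w 0.02263487087041679 gf 107.91460990905762
shift cm [ -6.1048 -39.4747   1.3171] turn [-0.0002 -0.0002  0.0889]
[247.0399 201.0121]
[254.4594 100.7131]
```

View pics/s4.png

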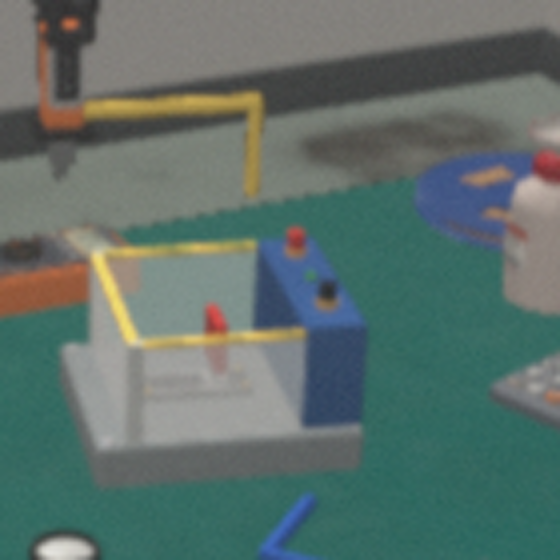

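Emit:
apply_moves([
  [[-0.1,-1,0],[0,0,0],0],
  [[-0.3,-2,0],[0,0,0],0],
  [[-0.3,-2,0],[0,0,0],0],
  [[-0.3,-2,0],[0,0,0],0],
  [[-0.3,-2,0],[0,0,0],0],
  [[-0.3,-2,0],[0,0,0],0],
  [[-0.3,-2,0],[0,0,0],0],
  [[-0.3,-2,0],[0,0,0],0],
  [[-0.3,-2,0],[0,0,0.02],0],
  [[-0.3,-2,0],[0,0,0.02],0],
  [[-0.3,-2,0],[0,0,0.02],0],
  [[-0.3,-2,0],[0,0,0.029],0],
])

```text
clock: 27.45
eef_pos: [0.4626, 0.0028, 0.2333]
tcp_rot: [0.564, 3.09, 0.0]
wrist_force: [-0.1, 0.4, -1.5]
grip_width: 0.0228
grip_force: 108.0
```

Emit:
apply_moves([
  [[-0.4,-2,0],[0,0,0],0],
  [[-0.4,-2,0],[0,0,0],0],
  [[-0.4,-2,0],[0,0,0],0],
  [[-0.4,-2,0],[0,0,0],0],
  [[-0.4,-2,0],[0,0,0],0],
  [[-0.4,-2,0],[0,0,0],0],
  [[0,0,0],[0,0,0],0],
  [[0,0,0],[0,0,0],0],
])

```text
clock: 28.25
eef_pos: [0.443, -0.1168, 0.2333]
tcp_rot: [-0.564, -3.091, -0.0]
wrist_force: [-0.2, 0.1, -1.1]
grip_width: 0.0226
grip_force: 108.0
```

```bash
python3 -c "
from go import *
go((.4474,-.1618,.18),STICK[2])"
```

```text
t 28.25 pos [ 0.443  -0.1168  0.2333] F [-0.2484  0.0946 -1.0995] M [-0.0238 -0.0204 -0.0035] w 0.022554687367111203 gf 108.02583932876587
shift cm [-2.0008 -4.0559  5.3268] turn [ 0.0002 -0.0001 -0.0022]
```

Emit:
apply_moves([
  [[-0.5,-1,0.5],[0,0,0],0],
  [[-0.5,-1,0.5],[0,0,0],0],
  [[-0.5,-1,1],[0,0,0],0],
  [[-0.5,-1,1],[0,0,0],0],
  [[0,0,1],[0,0,0],0],
  [[0,0,1],[0,0,0],0],
  [[0,0,1],[0,0,0],0],
  [[0,0,1],[0,0,0],0],
  [[0,0,1],[0,0,0],0],
  [[0,0,1],[0,0,0],0],
  [[0,0,0],[0,0,0],0],
  [[0,0,0],[0,0,0],0],
])

```text
clock: 29.45
eef_pos: [0.4479, -0.1607, 0.1432]
tcp_rot: [-0.561, -3.091, 0.0]
wrist_force: [-0.2, -0.2, -1.9]
grip_width: 0.0229
grip_force: 108.0
```

```bash
python3 - <<'E'
from go import *
go((.4474,-.1618,.0835),STICK[2])
for i in range(4): arm.read_camera("top")
go((.4474,-.1618,.0835),STICK[2])
snap('side','s5r.png',(300,255,440,395),1);snap('top','t5r.png',(420,215,560,355),1)
a=cv2.imread('pics/t5r.png');b=cv2.imread('pics/s5r.png');cv2.imwrite('pics/p5.png',cv2.resize(np.hstack([a,b]),None,fx=2.85,fy=2.85,interpolation=2))
E
```

```text
t 29.45 pos [ 0.4479 -0.1607  0.1432] F [-0.2233 -0.1561 -1.8819] M [ 0.0391 -0.0347  0.0277] w 0.022918005459865637 gf 108.02211999893188
shift cm [ 0.0103 -0.1178  5.9674] turn [-0.0002 -0.0004 -0.0004]
t 29.65 pos [ 0.4484 -0.1608  0.1437] F [-0.6202  0.3154 -0.9855] M [-0.0342  0.0026 -0.0361] w 0.022662215781596756 gf 108.02381873130798
shift cm [ 0.0594 -0.1323  6.0236] turn [ 0.0003  0.0009 -0.0002]
```

View pics/p5.png

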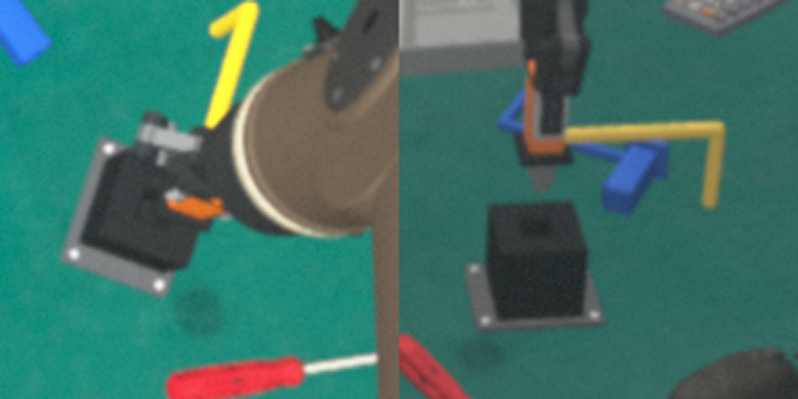

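Emit:
apply_moves([
  [[0,-0.1,0.5],[0,0,0],0],
  [[0,0,0.5],[0,0,0],0],
  [[0,0,0.5],[0,0,0],0],
  [[0,0,0.5],[0,0,0],0],
  [[0,0,0.5],[0,0,0],0],
  [[0,0,0.5],[0,0,0],0],
  [[0,0,0],[0,0,0],0],
  [[0,0,0],[0,0,0],0],
])

```text
clock: 30.55
eef_pos: [0.4476, -0.1616, 0.1132]
tcp_rot: [-0.561, -3.091, 0.0]
wrist_force: [0.4, -0.1, -1.1]
grip_width: 0.0229
grip_force: 108.0
```

```bash
python3 -c "
from go import *
pull(4)
go((.4474,-.1618,.0835),STICK[2])"
```

```text
t 30.7 tool F,M [-0.3828  0.2909  1.2349  0.0093  0.0041 -0.0035] jig xy mm 86.2343769421768 -394.36908367002854 z 0.1135031579968051 0.023254702252599166
t 30.75 pos [ 0.4478 -0.1617  0.1135] F [-0.3533  0.8674 -1.6073] M [0.0092 0.0089 0.0482] w 0.023280523902292197 gf 108.02318215370178
shift cm [ 0.0371 -0.0288  3.0029] turn [ 0.0002  0.0005 -0.0002]
```

Foot is in the hole without contact; continue down.

Emit:
apply_moves([
  [[0,0,0.4],[0,0,0],0],
  [[0,0,0.4],[0,0,0],0],
  [[0,0,0.4],[0,0,0],0],
  [[0,0,0.4],[0,0,0],0],
  [[0,0,0],[0,0,0],0],
])

```text
clock: 31.25
eef_pos: [0.4472, -0.1615, 0.0966]
tcp_rot: [-0.561, -3.09, 0.0]
wrist_force: [-0.2, -1.1, -1.0]
grip_width: 0.023
grip_force: 108.0
```

Emit:
apply_moves([
  [[0,0,0.4],[0,0,0],0],
  [[0,0,0.3],[0,0,0],0],
  [[0,0,0.3],[0,0,0],0],
  [[0,0,0.2],[0,0,0],0],
  [[0,0,0],[0,0,0],0],
  [[0,0,0],[0,0,0],0],
])

```text
clock: 31.85
eef_pos: [0.4477, -0.1616, 0.0853]
tcp_rot: [0.561, 3.091, 0.0]
wrist_force: [0.6, 0.0, -1.3]
grip_width: 0.023
grip_force: 108.0
```

```bash
python3 -c "
from go import *
pull(4)
go((.4474,-.1618,.0835),STICK[2])"
```

```text
t 32.0 tool F,M [-0.4754  0.2525  1.7834  0.0141  0.0223 -0.0108] jig xy mm 86.14813210066481 -394.38499597138184 z 0.08542061087826594 0.02267527122566938
t 32.05 pos [ 0.4478 -0.1616  0.0854] F [-0.1775 -0.1816 -1.6529] M [-0.0333  0.0353  0.0466] w 0.023051249696387617 gf 108.0230176448822
shift cm [ 0.028  -0.0298  0.1928] turn [ 0.0001  0.0003 -0.0002]
```

Emit:
apply_moves([
  [[0,0,0.1],[0,0,0],0],
  [[0,0,0.1],[0,0,0],0],
  [[0,0,0.05],[0,0,0],0],
  [[0,0,0],[0,0,0],0],
  [[0,0,0],[0,0,0],0],
])

```text
clock: 32.55
eef_pos: [0.4478, -0.1616, 0.0835]
tcp_rot: [0.561, 3.091, 0.001]
wrist_force: [-3.2, 2.8, 13.3]
grip_width: 0.0227
grip_force: 110.0
```

```bash
python3 -c "
from go import *
pull(4)"
```

```text
t 32.7 tool F,M [  3.6301   0.743  -13.0653   0.0685   0.889    0.047 ] jig xy mm 86.18013556268231 -394.30633484803263 z 0.08350435436622493 0.02268185415649548
```

Emit:
apply_moves([
  [[0,0,-0.05],[0,0,0],0],
  [[0,0,0],[0,0,0],0],
  [[0,0,0],[0,0,0],0],
  [[0,0,0],[0,0,0],0],
], squeeze=20)

```text
clock: 33.15
eef_pos: [0.4478, -0.1616, 0.0836]
tcp_rot: [0.561, 3.091, 0.0]
wrist_force: [-1.7, 0.7, 7.5]
grip_width: 0.0224
grip_force: 108.7
```

Emit:
apply_moves([
  [[0,0,0],[0,0,0],0.3],
  [[0,0,0],[0,0,0],0.4],
  [[0,0,0],[0,0,0],0.6],
  [[0,0,0],[0,0,0],0.9],
  [[0,0,0],[0,0,0],1],
  [[0,0,0],[0,0,0],1],
  [[0,0,0],[0,0,0],1],
  [[0,0,0],[0,0,0],1],
])

```text
clock: 33.95
eef_pos: [0.4477, -0.1616, 0.0833]
tcp_rot: [0.561, 3.091, 0.0]
wrist_force: [0.1, -0.3, 0.1]
grip_width: 0.085
grip_force: 0.0
```

Emit:
apply_moves([
  [[0,0,-0.5],[0,0,0],1],
  [[0,0,-1],[0,0,0],1],
  [[0,0,-1],[0,0,0],1],
  [[0,0,-1],[0,0,0],1],
  [[0,0,-1],[0,0,0],1],
  [[0,0,-1.5],[0,0,0],1],
  [[0,0,-2],[0,0,0],1],
  [[0,0,-2],[0,0,0],1],
  [[0,0,-2],[0,0,0],1],
  [[0,0,-2],[0,0,0],1],
  [[0,0,0],[0,0,0],1],
  [[0,0,0],[0,0,0],1],
])

```text
clock: 35.15
eef_pos: [0.4478, -0.1615, 0.2238]
tcp_rot: [0.56, 3.09, 0.001]
wrist_force: [0.6, 0.2, -0.3]
grip_width: 0.0851
grip_force: 0.0
```

```bash
python3 - <<'E'
from go import *
snap('side','s6.png')
a=cv2.imread('pics/raw_side0.png').astype(int);b=cv2.imread('pics/raw_s6.png').astype(int)
def c(im,x0,y0,x1,y1,lo,hi):
    h=cv2.inRange(cv2.cvtColor(im.astype(np.uint8),cv2.COLOR_BGR2HSV),lo,hi)[y0:y1,x0:x1];y,x=np.nonzero(h);return len(x),x.mean()+x0,y.mean()+y0,x.max()+x0,y.min()+y0,y.max()+y0
for im in(a,b):
    print("rod",c(im,358,315,420,360,(18,100,80),(35,255,255)),"grip",c(im,335,298,362,336,(5,150,90),(14,255,255)))
    print("paddle",c(im,312,230,334,262,(0,110,60),(8,255,255)))
print(arm.observe()["wrist_force"],arm.observe()["clock"])
E
```

```text
rod (364, np.float64(390.0576923076923), np.float64(330.8434065934066), np.int64(410), np.int64(324), np.int64(352)) grip (318, np.float64(349.0660377358491), np.float64(319.25786163522014), np.int64(356), np.int64(304), np.int64(333))
paddle (23, np.float64(323.4782608695652), np.float64(239.7826086956522), np.int64(326), np.int64(237), np.int64(242))
rod (368, np.float64(390.3994565217391), np.float64(331.94565217391306), np.int64(411), np.int64(325), np.int64(353)) grip (329, np.float64(349.5562310030395), np.float64(320.0851063829787), np.int64(356), np.int64(304), np.int64(334))
paddle (23, np.float64(323.4782608695652), np.float64(239.7826086956522), np.int64(326), np.int64(237), np.int64(242))
[-1.0078  0.5331  0.1501] 35.2
```

The stick is within about a pixel of where it started, the paddle is back exactly at rest, and the robot touches nothing, so I'm handing in.

```bash
python3 -c "
from bench import arm
print(arm.sign_off())"
```

```text
the job is handed in; nothing more can be done
None
```

I handed the job in at 35 s: the lever was held at its stop for over 2 s at about 8 N, eased back to rest, and the stick is back fully down in its stand with the hook pointing as before; no verdict was returned.

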